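# Put the swapped bench items back on their own plates

### The arm

A 6-joint arm with a two-finger parallel gripper is mounted at the origin on the work surface; the furniture and walls round the work are solid. World frame = base frame: x ahead of the robot, y to its left, z up, the work surface at z = 0. Lengths are in m, angles in degrees, forces in N, time in s.
With the tool pointing down it reaches from about 0.4 to 0.825 m from the base axis. Payload 7 kg.
Tool frame: the origin (TCP) lies on the centre line of the jaws, within the pads' length; the fingertips stand 14 mm ahead of it and the grasp point (between the pads) lies 5 mm behind it; z points along the fingers, y is the line along which they close (so a half turn about z gives the same grasp; the last joint's range is limited). The gripper opens to 88 mm and grips with 3 to 60 N. Pads are 19 mm wide; open, the fingers measure 130 mm over their backs; the gripper's body (78 mm by 193 mm) begins 47 mm behind the grasp point.
Start: joints at [-49.956, 20.546, 0.682, 0, -70.136, -16.507], TCP at [0.27, -0.619, 0.241] pointing down, gripper open.
Joint ranges: [-176.03, 176.03], [-82.01, 121.73], [-58.28, 71.71], [-173.87, 95.51], [-174.79, -0.11], [-173.66, 173.66]. Speed limits (degrees/s): [136.94, 136.94, 172.46, 180, 180, 180].

### API

Orientations are given as [roll, pitch, yaw] about the fixed x, y, z axes, in that order (R = Rz(yaw) Ry(pitch) Rx(roll)).
In Python, from plant import r gives the robot as it stands.
- The arm moves only by the tool send_rows, never from a script. Its argument "steps" is a list of rows, each an object with "dp": the shift along the tool's x, y, z in mm, a list of three; "roll": the turn about the tool's z in rad; "jaw": the opening in per cent of the stroke, from 0 (shut) to 100 (fully open). In form: [{"dp": [tx, ty, tz], "roll": roll, "jaw": jaw}, ...]. A call has 1 to 5 rows; each row is the pose to reach, as a shift and turn from the pose commanded when the call began, along the tool's axes at that moment; what a row does not reach only later rows make up. A row lasts 1/8 s, in which the tool goes at most 62.5 mm and 10.7 degrees, less where a joint would pass 70% of its speed; a pose out of reach is approached as far as the arm can. A call with a gripper value outside its range is refused whole. The fingers move at their own pace and stop on an object; "newtons" is the grip in N (left out, the last holds). Time passes only in rows, so rows that repeat a pose let the fingers close. It gives the time, the measured TCP pose, the force, the opening and the grip force at its end, in the units of the state.
- r.get_state(): the state, without advancing time (a new reading comes with each control period).
- r.capture(name): name is "side" or "top"; returns a dict with "image" (384x512x3 uint8, blue, green, red), "K" (3x3 intrinsics, pixels), "dist" ([k1, k2, p1, p2, k3] as OpenCV has them; the pictures are not rectified), "rvec" (rotation vector, rad) and "tvec" (3), from world to camera coordinates, as OpenCV has them. Camera axes: x right, y down, z forward; pixel columns grow to the right and rows downward; lengths in m; the calibration is good to about 2 mm. A picture is of the moment at which its call begins. There is no depth.
- r.close_job(): hands the job in; it is judged then, once.
The state is a dict: "time_s": time; "joints": joint angles; "qd": joint speeds; "joint_torque": joint torques, N m; "tcp_pos": TCP position; "eef_rot": TCP orientation; "contact_force": force on the tool from outside, world axes, zero at the start; "moment": the same for the moment, N m; "gripper_width": finger opening in m; "gripper_force": force on a finger pad.
Only numpy, scipy, OpenCV 4.12 (cv2) and the standard library are available. Lean on these libraries where they do the work, as an engineer would, in place of code of your own. Each camera call takes 0.05 s, during which the arm holds its last target. There are 200 camera calls.

### The job

The four items on the bench have got onto each other's set-down plates. Put each back upright in the middle of its own plate: the grease tin on the round plate, the roll of labels on the square plate, the gauge-pin stand on the long rectangular plate and the white moulded housing on the triangular plate, using the empty cross-shaped plate or any clear spot for parking on the way. Leave the glue bottle that stands nearby upright where it is.

Things in the scene. Friction and masses are not known exactly. Their poses are not given: they have to be found in the camera images.
- grease_tin: Round grease tin with screw lid, light-blue lid on a grey body, diameter 54 mm at the lid (51 mm below it), 24 mm tall, about 80 g. Origin at the centre of its underside, z up along its axis. Grasp across the diameter, any direction. At the start it stands upright within 9 mm (in plan) of the centre of some wrong plate.
- label_roll: Roll of white labels lying flat, diameter 59 mm, 30 mm tall, brown core hole in the middle, about 60 g. Origin at the centre of its underside, z up along its axis. Grasp across the outer diameter, any direction. At the start it stands upright within 9 mm (in plan) of the centre of some wrong plate.
- gauge_stand: Gauge-pin stand: a dark green block 34 mm (its x) by 62 mm (its y) by 20 mm tall, with a row of five upright steel pins along its y, reaching 41 mm in all; about 110 g. Origin at the centre of its underside, z up. Grasp the block across its 34 mm width (along its x), pins between the fingers. At the start it stands upright within 9 mm (in plan) of the centre of some wrong plate.
- housing: Small white moulded housing, a short barrel with lugs, 25 mm (its x) by 28 mm (its y), 24 mm tall, about 20 g. Origin at the centre of its underside, z up. Grasp across its x, the fingers reaching close to the plate. At the start it stands upright within 9 mm (in plan) of the centre of some wrong plate.
- round_plate: Round dark steel plate, diameter 104 mm: the place of the grease tin. It is 6 mm thick, screwed down (fixed), its top flat and level at 6 mm above the table, without rim; origin at the centre of its underside, z up. Its place and yaw change from start to start.
- square_plate: Square dark steel plate, 100 x 100 mm: the place of the label roll. It is 6 mm thick, screwed down (fixed), its top flat and level at 6 mm above the table, without rim; origin at the centre of its underside, z up. Its place and yaw change from start to start.
- oblong_plate: Long rectangular dark steel plate, 70 mm (its x) by 150 mm (its y): the place of the gauge-pin stand. It is 6 mm thick, screwed down (fixed), its top flat and level at 6 mm above the table, without rim; origin at the centre of its underside, z up. Its place and yaw change from start to start.
- triangle_plate: Triangular (equilateral) dark steel plate, side about 132 mm, corners 76 mm and sides 38 mm from its centre: the place of the housing. It is 6 mm thick, screwed down (fixed), its top flat and level at 6 mm above the table, without rim; origin at the centre of its underside, z up. Its place and yaw change from start to start.
- cross_plate: Cross-shaped dark steel plate, two bars 120 x 42 mm crossing at the centre: empty at the start, free for parking. It is 6 mm thick, screwed down (fixed), its top flat and level at 6 mm above the table, without rim; origin at the centre of its underside, z up. Its place and yaw change from start to start.
- glue_bottle: White glue bottle with needle cap, diameter 26 mm, 106 mm tall, standing loose beside the plates, 13 cm or more from every plate's centre; light, to be left alone. Origin at the centre of its underside, z up.
Mind the look-alikes: they are no part of the job. Leave any pink look-alike of the grease_tin alone.

How it is judged:
By the outcome, as a careful person would: the job done as asked, in the order asked, and still so for the second after the job is handed in, with the robot touching nothing.
It also fails if it takes over 141 s, if anything falls off the work surface, if the arm or the gripper's body presses on something with over 40 N, if the wrist force passes 120 N, or if a joint passes its speed limit or range.

## Working session

There is one attempt and no reset: what is moved stays moved. The work goes in short steps, Python scripts to look and compute and a tool call to move; the robot and the scene stay as the last step left them, time stands still between calls to the robot, and variables do not carry over. Pictures are saved under pics/ and viewed, at most 14 in all, crops included, and the job is handed in when it is done.

Besides the shell and the picture viewer there is one more tool, called after ">>>" as a command line: name --argument value ..., lists and objects as JSON in quotes. send_rows: Moves the arm, as the interface text tells. Its arguments: {"type":"object","properties":{"steps":{"type":"array","items":{"type":"object","properties":{"dp":{"type":"array","items":{"type":"number"}},"roll":{"type":"number"},"jaw":{"type":"number"}}}},"newtons":{"type":"number"}},"required":["steps"]}

```bash
mkdir -p pics; ls
python3 - <<'E'
from plant import r
import cv2
for n in("top","side"):
    c=r.capture(n); cv2.imwrite(f"pics/{n}0.png",c["image"]); print(c["K"],c["dist"],c["rvec"],c["tvec"])
s=r.get_state(); print(s["time_s"],s["tcp_pos"],s["eef_rot"],s["gripper_width"])
E
```

```text
pics
[[436.4620573    0.         263.39438129]
 [  0.         436.4620573  188.71598726]
 [  0.           0.           1.        ]] [-0.0695032  0.         0.         0.         0.       ] [ 2.19706334 -2.14151897  0.12270607] [-0.01748154  0.55480304  1.40102785]
[[362.55523194   0.         255.21822205]
 [  0.         362.55523194 192.05437443]
 [  0.           0.           1.        ]] [-0.05222347  0.          0.          0.          0.        ] [ 0.72989717 -2.58378988  1.1408761 ] [0.45278215 0.21633681 0.70585388]
0.1 [ 0.26936165 -0.61846291  0.23970919] [ 1.79912658e+02 -9.80185087e-03 -1.56469883e+02] 0.08756427954149325
```

View pics/top0.png

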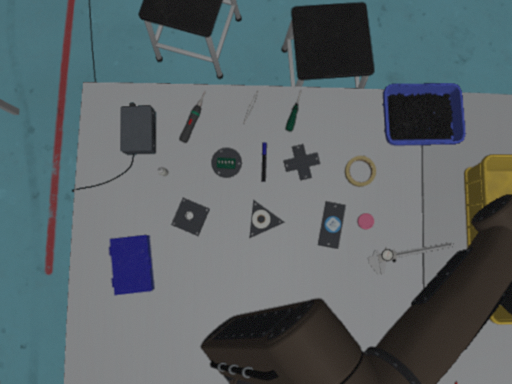

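View pics/side0.png

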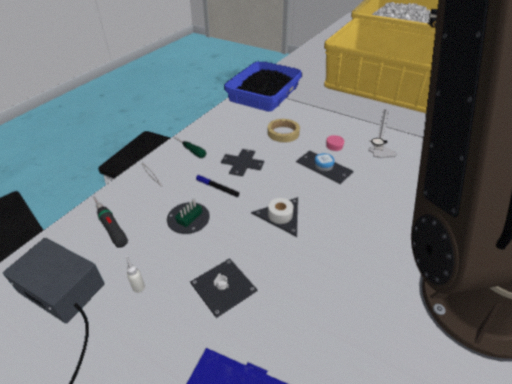

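The pictures show: the gauge stand on the round plate (top 227,163), the housing on the square (190,216), the roll on the triangle (262,219) and the tin on the oblong (333,225). The cross is empty (302,162), the bottle is at (163,171), and the pink decoy is at (366,221).

```bash
cat > h.py <<'E'
import cv2,numpy as np
def back(c,px,z):
    R=cv2.Rodrigues(np.array(c["rvec"],float))[0]; t=np.array(c["tvec"],float).ravel()
    u=cv2.undistortPoints(np.array(px,float).reshape(-1,1,2),np.array(c["K"],float),np.array(c["dist"],float))[:,0]
    d=np.c_[u,np.ones(len(u))]@R; o=-R.T@t
    return (o+d*((z-o[2])/d[:,2])[:,None])[:,:2]
def proj(c,P):
    return cv2.projectPoints(np.array(P,float).reshape(-1,3),np.array(c["rvec"],float),np.array(c["tvec"],float),np.array(c["K"],float),np.array(c["dist"],float))[0][:,0]
def plates(c):
    g=c["image"].max(2); out={}
    for n,(u,v) in dict(round=(227,163),square=(190,216),tri=(262,219),oblong=(333,225),cross=(302,162)).items():
        m=np.zeros_like(g); m[v-30:v+30,u-30:u+30]=(g[v-30:v+30,u-30:u+30]<110)*255
        cs,_=cv2.findContours(m,cv2.RETR_EXTERNAL,cv2.CHAIN_APPROX_NONE)
        k=[q for q in cs if cv2.pointPolygonTest(q,(u,v),True)>-12]; k=max(k,key=cv2.contourArea)
        w=(back(c,k,.006)*1000).astype(np.float32)
        M=cv2.moments(w.reshape(-1,1,2)); rc=cv2.minAreaRect(w)
        out[n]=(np.round([M["m10"]/M["m00"],M["m01"]/M["m00"]],1),np.round(rc[0],1),np.round(rc[1],1),round(rc[2],1))
    return out
E
python3 - <<'E'
from plant import r
from h import *
c=r.capture("top"); s=r.capture("side")
for k,v in plates(c).items(): print(k,*v)
I=c["image"].astype(int)
def cen(u,v,rad,f,z,n):
    m=np.zeros(I.shape[:2],bool); m[v-rad:v+rad,u-rad:u+rad]=f(I[v-rad:v+rad,u-rad:u+rad])
    y,x=np.nonzero(m); print(n,len(x),np.c_[x,y].mean(0),np.round(back(c,[np.c_[x,y].mean(0)],z)*1000,1))
cen(333,225,13,lambda a:(a[...,0]>130),.030,"tin")
cen(262,219,13,lambda a:(a.min(2)>110),.036,"roll+hole?")
cen(190,216,10,lambda a:(a.min(2)>90),.025,"housing")
cen(227,163,12,lambda a:(a[...,1]-a[...,2]>15),.030,"gauge")
print("bottle",back(c,[(163,171)],.05)*1000)
a=cv2.resize(c["image"][135:255,160:360],None,fx=4,fy=4,interpolation=cv2.INTER_CUBIC)
b=[cv2.resize(s["image"][v-25:v+25,u-33:u+33],(400,300),interpolation=cv2.INTER_CUBIC) for u,v in((222,284),(188,215))]
cv2.imwrite("pics/a.png",a); cv2.imwrite("pics/b.png",np.hstack(b))
E
```

```text
round [644.3 123.9] [644.7 124.4] [102.1 100.8] 1.8
square [459.3 236.9] [459.3 237. ] [101.6 102.6] 68.8
tri [454.7  -1.6] [453.6 -18.8] [111.4 123.7] 85.3
oblong [ 444.5 -231.7] [ 444.4 -231.6] [ 71.8 151.5] 80.4
cross [ 652.8 -128.8] [ 653.4 -128.6] [111.2 111.6] 58.4
tin 240 [334.92083333 224.82916667] [[ 442.7 -239.4]]
roll+hole? 317 [261.32492114 217.37223975] [[460.8   1.1]]
housing 46 [189.04347826 215.2173913 ] [[462.1 237.6]]
gauge 165 [225.72727273 162.79393939] [[637.8 123.1]]
bottle [[602.3218855  324.66897469]]
```

View pics/a.png

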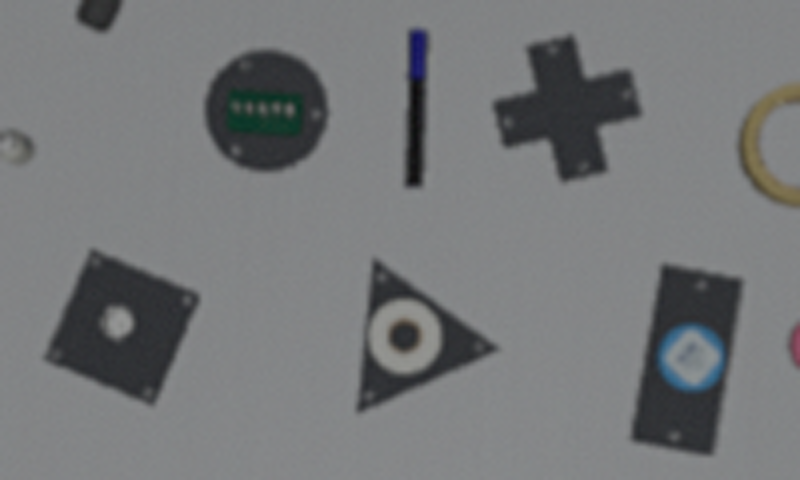

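View pics/b.png

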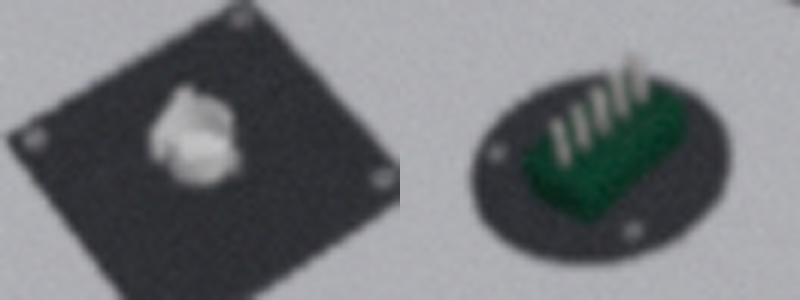

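>>> send_rows --steps '[{"dp": [-45,40,0],"roll": -0.17,"jaw": 100},{"dp": [-90,80,0],"roll": -0.34,"jaw": 100},{"dp": [-135,120,0],"roll": -0.51,"jaw": 100},{"dp": [-180,160,0],"roll": -0.68,"jaw": 100},{"dp": [-225,200,0],"roll": -0.85,"jaw": 100}]' --newtons 15

```text
time_s: 0.82
tcp_pos: [0.3964, -0.3438, 0.2406]
eef_rot: [-180.0, 0.0, -107.5]
contact_force: [1.8, 0.5, -0.3]
gripper_width: 0.0876
gripper_force: 0.0
```

```bash
cat >> h.py <<'E'
def go(s,x,y,z,yaw):  # tool-frame shift in mm and roll in rad to world target (mm, deg)
    p=np.array(s["tcp_pos"])*1000; a=np.radians(s["eef_rot"][2]); d=np.array([x,y,z])-p
    return np.round([np.cos(a)*d[0]+np.sin(a)*d[1],np.sin(a)*d[0]-np.cos(a)*d[1],-d[2]],1),round(-((np.radians(yaw)-a+np.pi)%(2*np.pi)-np.pi),3)
E
python3 - <<'E'
from plant import r
from h import *
s=r.get_state(); print(s["time_s"],s["tcp_pos"],s["eef_rot"],s["contact_force"]); print(go(s,443,-239,80,-90))
c=r.capture("top");I=np.mean([r.capture("top")["image"] for _ in range(3)],0).astype(int)
m=np.zeros(I.shape[:2],np.uint8); m[150:177,212:243]=(I[150:177,212:243,1]-I[150:177,212:243,2]>15)
y,x=np.nonzero(m); print("gauge",cv2.minAreaRect((back(c,np.c_[x,y],.026)*1000).astype(np.float32)))
for k,v in plates(c).items(): print(k,*v)
S=np.mean([r.capture("side")["image"] for _ in range(4)],0)
a=[cv2.resize(q.astype(np.float32),(400,400),interpolation=cv2.INTER_CUBIC) for q in (I[205:227,179:201].astype(np.float32),S[266:296,207:237])]
a=np.hstack(a); a=(a-20)*1.3
cv2.imwrite("pics/c.png",np.clip(a,0,255).astype(np.uint8))
print(back(c,[(253.75,200),(249.5,237.75),(284.25,222)],.006)*1000, back(c,[(366,221)],.024)*1000)
E
```

```text
0.825 [ 0.39639123 -0.343824    0.24061425] [-1.79984821e+02  4.57663190e-05 -1.07450052e+02] [ 1.82813376  0.54622781 -0.31208243]
(array([-114. ,  -13. ,  160.6]), np.float64(-0.305))
gauge ((639.4646606445312, 122.62857055664062), (36.85317611694336, 59.834228515625), 1.4639475345611572)
round [643.6 123.7] [644.6 124.3] [102.  100.7] 1.8
square [459.7 237.3] [459.6 237.4] [100.1 100.1] 69.0
tri [452.1  -5.4] [453.7 -17.6] [107.3 123.4] 85.5
oblong [ 446.3 -249.1] [ 445.2 -243.3] [195.7 185.1] 1.2
cross [ 651.9 -128.2] [ 652.7 -128.7] [108.  109.3] 60.6
[[519.07525893  27.70012871]
 [393.96683546  38.28828657]
 [448.68516723 -75.16094913]] [[ 457.82120448 -342.93818143]]
```

View pics/c.png

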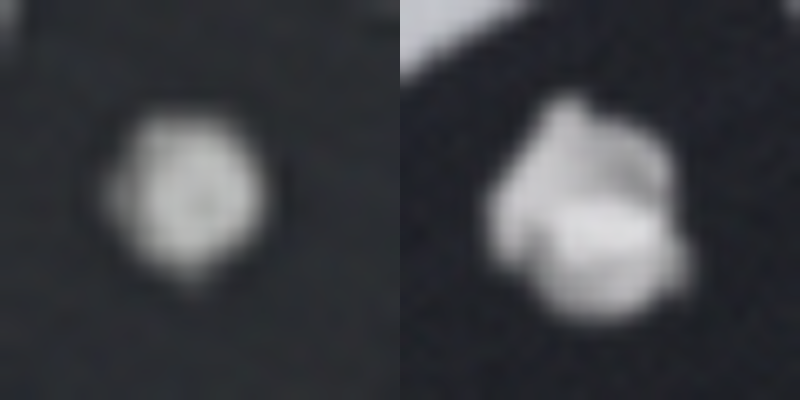

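The crop shows the housing as a barrel with a lug to the left (world +y, ~115,190) and one at the bottom (world −x, ~190,285). I'll settle its yaw later and go for the tin first.

>>> send_rows --steps '[{"dp": [-40,-5,50],"roll": -0.15,"jaw": 100},{"dp": [-80,-10,100],"roll": -0.305,"jaw": 100},{"dp": [-114,-13,150],"roll": -0.305,"jaw": 100},{"dp": [-114,-13,160],"roll": -0.305,"jaw": 100},{"dp": [-114,-13,160],"roll": -0.305,"jaw": 100}]'

```text
time_s: 1.85
tcp_pos: [0.4426, -0.2419, 0.0799]
eef_rot: [179.9, -0.0, -90.3]
contact_force: [0.4, -0.3, 0.1]
gripper_width: 0.0873
gripper_force: 0.0
```

Run:
```python
from plant import r
from h import *
s=r.get_state(); print(s["time_s"],s["tcp_pos"],s["eef_rot"],s["contact_force"]); print(go(s,443,-239,23,-90))
```

```text
1.85 [ 0.44261817 -0.24185826  0.07994665] [ 1.79883522e+02 -1.74818488e-03 -9.03411898e+01] [ 0.37392842 -0.32959385  0.09786407]
(array([-2.9, -0.4, 56.9]), np.float64(-0.006))
```

>>> send_rows --steps '[{"dp": [-2,0,30],"roll": -0.006,"jaw": 100},{"dp": [-2,0,50],"roll": -0.006,"jaw": 100},{"dp": [-2,0,57],"roll": -0.006,"jaw": 100},{"dp": [-2,0,57],"roll": -0.006,"jaw": 60},{"dp": [-2,0,57],"roll": -0.006,"jaw": 40}]' --newtons 15

```text
time_s: 2.48
tcp_pos: [0.4438, -0.2395, 0.0247]
eef_rot: [-179.9, -0.0, -90.0]
contact_force: [0.4, -0.2, -0.0]
gripper_width: 0.073
gripper_force: 0.0
```

>>> send_rows --steps '[{"dp": [0,0,0],"jaw": 40},{"dp": [0,0,0],"jaw": 40},{"dp": [0,0,0],"jaw": 40},{"dp": [0,0,-20],"jaw": 40},{"dp": [0,0,-50],"jaw": 40}]'

```text
invalid input
```

>>> send_rows --steps '[{"dp": [0,0,0],"roll": 0,"jaw": 40},{"dp": [0,0,0],"roll": 0,"jaw": 40},{"dp": [0,0,0],"roll": 0,"jaw": 40},{"dp": [0,0,-20],"roll": 0,"jaw": 40},{"dp": [0,0,-50],"roll": 0,"jaw": 40}]'

```text
time_s: 3.1
tcp_pos: [0.442, -0.2388, 0.0732]
eef_rot: [179.8, 0.0, -89.9]
contact_force: [0.0, 0.3, -1.3]
gripper_width: 0.0508
gripper_force: 15.0
```

>>> send_rows --steps '[{"dp": [-22,-42,0],"roll": 0,"jaw": 40},{"dp": [-44,-84,0],"roll": 0,"jaw": 40},{"dp": [-66,-126,0],"roll": 0,"jaw": 40},{"dp": [-88,-168,0],"roll": 0,"jaw": 40},{"dp": [-110,-210,0],"roll": 0,"jaw": 40}]'

```text
time_s: 3.72
tcp_pos: [0.6539, -0.1279, 0.0732]
eef_rot: [179.9, 0.0, -89.9]
contact_force: [0.2, -0.5, -0.3]
gripper_width: 0.051
gripper_force: 15.0
```

>>> send_rows --steps '[{"dp": [0,0,20],"roll": 0,"jaw": 40},{"dp": [0,0,40],"roll": 0,"jaw": 40},{"dp": [0,0,49],"roll": 0,"jaw": 40},{"dp": [0,0,49],"roll": 0,"jaw": 40},{"dp": [0,0,49],"roll": 0,"jaw": 40}]'

```text
time_s: 4.35
tcp_pos: [0.6532, -0.1289, 0.0249]
eef_rot: [-180.0, 0.0, -89.9]
contact_force: [0.5, -0.1, -1.5]
gripper_width: 0.051
gripper_force: 15.0
```

>>> send_rows --steps '[{"dp": [0,0,0],"roll": 0,"jaw": 80},{"dp": [0,0,0],"roll": 0,"jaw": 100},{"dp": [0,0,0],"roll": 0,"jaw": 100},{"dp": [0,0,-25],"roll": 0,"jaw": 100},{"dp": [0,0,-56],"roll": 0,"jaw": 100}]'

```text
time_s: 4.97
tcp_pos: [0.6524, -0.1288, 0.0805]
eef_rot: [179.9, -0.0, -89.9]
contact_force: [0.3, 0.4, -0.8]
gripper_width: 0.0869
gripper_force: 0.0
```

Run:
```python
from plant import r
from h import *
s=r.get_state(); print(s["time_s"],s["tcp_pos"],s["eef_rot"],s["contact_force"]); print(go(s,639,123,90,-88.5))
```

```text
4.975 [ 0.65242359 -0.12884589  0.08047637] [ 1.79895582e+02 -7.27267341e-03 -8.99447441e+01] [ 0.34983738  0.40243121 -0.75865956]
(array([-251.9,   13.2,   -9.5]), np.float64(-0.025))
```

>>> send_rows --steps '[{"dp": [-50,3,-10],"roll": -0.025,"jaw": 100},{"dp": [-100,6,-10],"roll": -0.025,"jaw": 100},{"dp": [-150,9,-10],"roll": -0.025,"jaw": 100},{"dp": [-200,12,-10],"roll": -0.025,"jaw": 100},{"dp": [-252,13,-10],"roll": -0.025,"jaw": 100}]'

```text
time_s: 5.6
tcp_pos: [0.6395, 0.1247, 0.0909]
eef_rot: [-180.0, 0.0, -88.5]
contact_force: [1.0, 0.5, -0.1]
gripper_width: 0.0878
gripper_force: 0.0
```

>>> send_rows --steps '[{"dp": [0,0,30],"roll": 0,"jaw": 100},{"dp": [0,0,55],"roll": 0,"jaw": 100},{"dp": [0,0,67],"roll": 0,"jaw": 100},{"dp": [0,0,67],"roll": 0,"jaw": 60},{"dp": [0,0,67],"roll": 0,"jaw": 20}]' --newtons 20

```text
time_s: 6.22
tcp_pos: [0.6405, 0.1232, 0.0246]
eef_rot: [-179.9, 0.0, -88.5]
contact_force: [0.8, 0.9, -0.2]
gripper_width: 0.0729
gripper_force: 0.0
```

>>> send_rows --steps '[{"dp": [0,0,0],"roll": 0,"jaw": 20},{"dp": [0,0,0],"roll": 0,"jaw": 20},{"dp": [0,0,0],"roll": 0,"jaw": 20},{"dp": [0,0,0],"roll": 0,"jaw": 20},{"dp": [0,0,0],"roll": 0,"jaw": 20}]'

```text
time_s: 6.85
tcp_pos: [0.64, 0.1232, 0.0238]
eef_rot: [-180.0, 0.0, -88.5]
contact_force: [0.4, 0.1, 1.9]
gripper_width: 0.034
gripper_force: 19.6
```

>>> send_rows --steps '[{"dp": [0,0,-20],"roll": 0,"jaw": 20},{"dp": [0,0,-45],"roll": 0,"jaw": 20},{"dp": [0,0,-70],"roll": 0,"jaw": 20},{"dp": [0,0,-70],"roll": 0,"jaw": 20},{"dp": [0,0,-70],"roll": 0,"jaw": 20}]'

```text
time_s: 7.48
tcp_pos: [0.6391, 0.123, 0.0926]
eef_rot: [179.9, -0.0, -88.5]
contact_force: [-0.0, 0.7, -1.7]
gripper_width: 0.0339
gripper_force: 19.6
```

Run:
```python
from plant import r
from h import *
c=r.capture("top")
s=r.get_state(); print(s["time_s"],s["tcp_pos"],s["eef_rot"],s["contact_force"],s["joints"])
for k,v in plates(c).items(): print(k,*v)
# gauge y at 91.5 now -> 80.4+90=170.4 or -9.6
print(go(s,445,-232,94,-88.5+78.9),go(s,445,-232,94,-88.5-101.1))
cv2.imwrite("pics/d.png",cv2.resize(c["image"][100:280,140:380],None,fx=3,fy=3))
```

```text
7.525 [0.63888029 0.12292156 0.09228643] [ 1.79887815e+02 -2.94583215e-02 -8.85251262e+01] [ 0.266155    0.60268618 -1.47725412] [ 2.80226689e+01  2.53594969e+01 -1.27349708e+01 -3.01800174e-02
 -5.20190592e+01 -2.65292276e+01]
round [662.  146.3] [653.1 148.7] [181.2 149. ] 1.8
square [450.  273.6] [462.2 257.1] [195.8 164.9] 1.6
tri [452.3  -5.9] [453.7 -17.8] [106.9 123.4] 85.5
oblong [ 444.3 -231.4] [ 444.3 -231.5] [ 69.3 148.8] 80.4
cross [ 650.  -130.5] [ 652.1 -128.4] [108.  107.2] 60.6
(array([349.8, 203. ,  -1.7]), np.float64(-1.378)) (array([349.8, 203. ,  -1.7]), np.float64(1.764))
```

View pics/d.png

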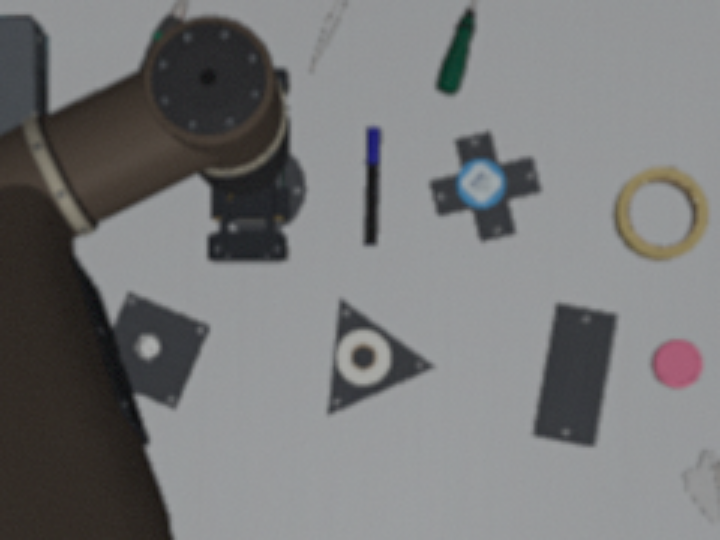

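The picture shows the tin parked on the cross (480,182), the oblong empty, and the pink decoy well clear (677,363). The gauge stand is held.

>>> send_rows --steps '[{"dp": [42,25,0],"roll": -0.17,"jaw": 20},{"dp": [84,50,0],"roll": -0.34,"jaw": 20},{"dp": [126,75,0],"roll": -0.51,"jaw": 20},{"dp": [168,100,0],"roll": -0.68,"jaw": 20},{"dp": [210,122,0],"roll": -0.85,"jaw": 20}]'

```text
time_s: 8.15
tcp_pos: [0.5216, -0.0912, 0.0926]
eef_rot: [179.9, 0.1, -39.5]
contact_force: [0.3, -0.8, -1.3]
gripper_width: 0.0342
gripper_force: 19.6
```

Run:
```python
from plant import r
from h import *
s=r.get_state(); print(s["time_s"],s["tcp_pos"],s["eef_rot"],s["gripper_width"]); print(go(s,444,-231.5,93,-9.6))
```

```text
8.15 [ 0.52157184 -0.09119876  0.09257111] [ 1.79923949e+02  7.11617481e-02 -3.94780385e+01] 0.03421052917316009
(array([ 29.3, 157.6,  -0.4]), np.float64(-0.521))
```

>>> send_rows --steps '[{"dp": [8,40,0],"roll": -0.15,"jaw": 20},{"dp": [16,80,0],"roll": -0.3,"jaw": 20},{"dp": [24,120,0],"roll": -0.45,"jaw": 20},{"dp": [29,157,0],"roll": -0.52,"jaw": 20},{"dp": [29,157,0],"roll": -0.52,"jaw": 20}]'

```text
time_s: 8.78
tcp_pos: [0.4428, -0.2305, 0.0925]
eef_rot: [180.0, 0.1, -10.2]
contact_force: [0.0, 0.1, -1.4]
gripper_width: 0.0341
gripper_force: 19.6
```

Run:
```python
from plant import r
from h import *
s=r.get_state(); print(s["time_s"],s["tcp_pos"],s["eef_rot"],s["gripper_width"]); print(go(s,444,-231.5,24.5,-9.6))
```

```text
8.775 [ 0.44275765 -0.23047229  0.09250226] [ 1.79999721e+02  1.48090260e-01 -1.01555686e+01] 0.034103499843119944
(array([ 1.4,  0.8, 68. ]), np.float64(-0.01))
```

>>> send_rows --steps '[{"dp": [1,1,30],"roll": -0.01,"jaw": 20},{"dp": [1,1,55],"roll": -0.01,"jaw": 20},{"dp": [1,1,68],"roll": -0.01,"jaw": 20},{"dp": [1,1,68],"roll": -0.01,"jaw": 20},{"dp": [1,1,68],"roll": -0.01,"jaw": 20}]'

```text
time_s: 9.4
tcp_pos: [0.4463, -0.2301, 0.0259]
eef_rot: [180.0, -0.0, -9.4]
contact_force: [-0.5, 0.2, -1.7]
gripper_width: 0.0338
gripper_force: 19.7
```

>>> send_rows --steps '[{"dp": [0,0,0],"roll": 0,"jaw": 60},{"dp": [0,0,0],"roll": 0,"jaw": 60},{"dp": [0,0,0],"roll": 0,"jaw": 60},{"dp": [0,0,0],"roll": 0,"jaw": 60},{"dp": [0,0,-20],"roll": 0,"jaw": 60}]'

```text
time_s: 10.02
tcp_pos: [0.4447, -0.2301, 0.0447]
eef_rot: [180.0, 0.2, -9.5]
contact_force: [0.0, -0.5, 0.3]
gripper_width: 0.0528
gripper_force: 0.0
```

>>> send_rows --steps '[{"dp": [0,0,-50],"roll": 0,"jaw": 60},{"dp": [0,0,-50],"roll": 0.18,"jaw": 80},{"dp": [0,0,-50],"roll": 0.36,"jaw": 100},{"dp": [0,0,-50],"roll": 0.54,"jaw": 100},{"dp": [0,0,-50],"roll": 0.72,"jaw": 100}]'

```text
time_s: 10.65
tcp_pos: [0.4458, -0.2302, 0.0956]
eef_rot: [-180.0, -0.0, -51.0]
contact_force: [-0.0, -0.3, 0.3]
gripper_width: 0.0851
gripper_force: 0.0
```

Run:
```python
from plant import r
from h import *
s=r.get_state(); print(s["time_s"],s["tcp_pos"],s["eef_rot"],s["gripper_width"]); print(go(s,653,-129,93,-90))
```

```text
10.65 [ 0.44575983 -0.23024731  0.09564187] [-1.79994455e+02 -3.87129501e-03 -5.10368229e+01] 0.08514284807030036
(array([  51.6, -224.8,    2.6]), np.float64(0.68))
```

Now to the tin on the cross.

>>> send_rows --steps '[{"dp": [10,-45,0],"roll": 0.17,"jaw": 100},{"dp": [20,-90,0],"roll": 0.34,"jaw": 100},{"dp": [30,-135,0],"roll": 0.51,"jaw": 100},{"dp": [41,-180,0],"roll": 0.68,"jaw": 100},{"dp": [52,-225,0],"roll": 0.68,"jaw": 100}]'

```text
time_s: 11.28
tcp_pos: [0.654, -0.1272, 0.0954]
eef_rot: [180.0, -0.0, -89.8]
contact_force: [0.8, -0.3, -0.2]
gripper_width: 0.0872
gripper_force: 0.0
```

Run:
```python
from plant import r
from h import *
c=r.capture("top")
s=r.get_state(); print(s["time_s"],s["tcp_pos"],s["eef_rot"],s["gripper_width"]); print(go(s,653,-129,24,-90))
for k,v in plates(c).items(): print(k,*v)
I=c["image"].astype(int); y,x=np.nonzero((I[205:245,313:353,1]-I[205:245,313:353,2]>15)); p=back(c,np.c_[x+313,y+205],.026)*1000
print(len(x),p.mean(0),cv2.minAreaRect(p.astype(np.float32)))
```

```text
11.325 [ 0.65912747 -0.12525393  0.09529246] [-1.79843316e+02 -4.98200912e-02 -8.95425520e+01] 0.08738220580364092
(array([ 3.7,  6.2, 71.3]), np.float64(0.008))
round [647.1 100.5] [644.  108.2] [200.8 169.2] 1.6
square [459.2 236.7] [458.8 237. ] [98.8 98.8] 69.0
tri [454.3  35. ] [458.6  13.9] [195.2 169.4] 1.5
oblong [ 444.  -231.1] [ 444.5 -231.2] [ 68.8 148. ] 80.6
cross [ 683.7 -134.4] [ 665.6 -130. ] [177.7 200.5] 1.5
191 [ 442.01930653 -230.71504725] ((442.55596923828125, -231.19180297851562), (36.00988006591797, 62.82777404785156), 79.1434555053711)
```

>>> send_rows --steps '[{"dp": [2,2,30],"roll": 0,"jaw": 100},{"dp": [2,2,58],"roll": 0,"jaw": 100},{"dp": [2,2,71],"roll": 0,"jaw": 100},{"dp": [2,2,71],"roll": 0,"jaw": 60},{"dp": [2,2,71],"roll": 0,"jaw": 40}]' --newtons 15

```text
time_s: 11.95
tcp_pos: [0.6517, -0.13, 0.0257]
eef_rot: [-179.9, -0.0, -89.6]
contact_force: [-0.1, -0.8, 0.2]
gripper_width: 0.0729
gripper_force: 0.0
```

>>> send_rows --steps '[{"dp": [0,0,0],"roll": 0,"jaw": 40},{"dp": [0,0,0],"roll": 0,"jaw": 40},{"dp": [0,0,0],"roll": 0,"jaw": 40},{"dp": [0,0,-20],"roll": 0,"jaw": 40},{"dp": [0,0,-60],"roll": 0,"jaw": 40}]'

```text
time_s: 12.58
tcp_pos: [0.6492, -0.1299, 0.0832]
eef_rot: [179.7, 0.0, -89.7]
contact_force: [0.8, -0.3, -0.2]
gripper_width: 0.0504
gripper_force: 15.0
```

Run:
```python
from plant import r
from h import *
p=[]
for _ in range(6):
    r.capture("side"); s=r.get_state(); p.append(s["tcp_pos"])
s["tcp_pos"]=np.mean(p,0); print(s["time_s"],s["tcp_pos"],np.std(p,0),s["eef_rot"],s["gripper_width"],s["gripper_force"]); print(go(s,644,124,85,-90))
```

```text
12.875 [ 0.65178043 -0.12999788  0.08670509] [0.00131052 0.00017721 0.00250922] [ 1.79920099e+02  1.51861925e-02 -8.96735956e+01] 0.050841417362555055 14.995713883254211
(array([-254. ,    6.3,    1.7]), np.float64(0.006))
```

>>> send_rows --steps '[{"dp": [-50,2,0],"roll": 0,"jaw": 40},{"dp": [-100,4,0],"roll": 0,"jaw": 40},{"dp": [-150,6,0],"roll": 0,"jaw": 40},{"dp": [-200,7,0],"roll": 0,"jaw": 40},{"dp": [-253,7,0],"roll": 0,"jaw": 40}]'

```text
time_s: 13.5
tcp_pos: [0.6413, 0.1242, 0.0832]
eef_rot: [179.9, -0.1, -89.7]
contact_force: [0.5, 1.3, -0.5]
gripper_width: 0.0507
gripper_force: 15.0
```

>>> send_rows --steps '[{"dp": [0,0,25],"roll": 0,"jaw": 40},{"dp": [0,0,50],"roll": 0,"jaw": 40},{"dp": [0,0,59],"roll": 0,"jaw": 40},{"dp": [0,0,59],"roll": 0,"jaw": 40},{"dp": [0,0,59],"roll": 0,"jaw": 40}]'

```text
time_s: 14.12
tcp_pos: [0.6425, 0.1228, 0.0255]
eef_rot: [180.0, -0.0, -89.7]
contact_force: [0.1, -1.1, -0.6]
gripper_width: 0.0506
gripper_force: 14.9
```

>>> send_rows --steps '[{"dp": [0,0,0],"roll": 0,"jaw": 80},{"dp": [0,0,0],"roll": 0,"jaw": 100},{"dp": [0,0,0],"roll": 0,"jaw": 100},{"dp": [0,0,-25],"roll": 0,"jaw": 100},{"dp": [0,0,-60],"roll": 0,"jaw": 100}]'

```text
time_s: 14.75
tcp_pos: [0.6417, 0.1227, 0.0852]
eef_rot: [179.9, -0.1, -89.7]
contact_force: [0.4, 0.2, 0.5]
gripper_width: 0.0875
gripper_force: 0.0
```

Run:
```python
from plant import r
from h import *
p=[]
for _ in range(4):
    r.capture("side"); s=r.get_state(); p.append(s["tcp_pos"])
s["tcp_pos"]=np.mean(p,0); print(s["time_s"],s["tcp_pos"],s["eef_rot"],s["gripper_width"],s["gripper_force"]); print(go(s,460,1,85,-90))
```

```text
14.95 [0.64397501 0.12357075 0.08893065] [-1.79903893e+02  5.86392419e-02 -8.96621054e+01] 0.08762322037026588 0.0
(array([121.5, 184.7,   3.9]), np.float64(0.006))
```

>>> send_rows --steps '[{"dp": [25,38,0],"roll": 0,"jaw": 100},{"dp": [50,76,0],"roll": 0,"jaw": 100},{"dp": [75,114,0],"roll": 0,"jaw": 100},{"dp": [100,150,0],"roll": 0,"jaw": 100},{"dp": [122,184,0],"roll": 0,"jaw": 100}]'

```text
time_s: 15.58
tcp_pos: [0.4571, -0.0012, 0.0847]
eef_rot: [179.9, -0.0, -89.7]
contact_force: [-0.3, 0.2, -0.2]
gripper_width: 0.0876
gripper_force: 0.0
```

>>> send_rows --steps '[{"dp": [0,0,25],"roll": 0,"jaw": 100},{"dp": [0,0,50],"roll": 0,"jaw": 100},{"dp": [0,0,62],"roll": 0,"jaw": 100},{"dp": [0,0,62],"roll": 0,"jaw": 70},{"dp": [0,0,62],"roll": 0,"jaw": 50}]' --newtons 12

```text
time_s: 16.2
tcp_pos: [0.4595, 0.0, 0.0239]
eef_rot: [-180.0, 0.0, -89.6]
contact_force: [-0.0, -1.3, 0.3]
gripper_width: 0.073
gripper_force: 0.0
```

>>> send_rows --steps '[{"dp": [0,0,0],"roll": 0,"jaw": 50},{"dp": [0,0,0],"roll": 0,"jaw": 50},{"dp": [0,0,0],"roll": 0,"jaw": 50},{"dp": [0,0,-20],"roll": 0,"jaw": 50},{"dp": [0,0,-60],"roll": 0,"jaw": 50}]'

```text
time_s: 16.82
tcp_pos: [0.4578, -0.0006, 0.083]
eef_rot: [179.8, -0.1, -89.7]
contact_force: [1.2, 0.1, -0.5]
gripper_width: 0.0586
gripper_force: 12.0
```

Run:
```python
from plant import r
from h import *
p=[]
for _ in range(4):
    r.capture("side"); s=r.get_state(); p.append(s["tcp_pos"])
s["tcp_pos"]=np.mean(p,0); print(s["time_s"],s["tcp_pos"],s["eef_rot"],s["gripper_width"],s["gripper_force"],s["contact_force"]); print(go(s,653,-129,85,-90))
```

```text
17.025 [4.60521607e-01 3.38251282e-04 8.62311335e-02] [-1.79899584e+02  5.88352178e-02 -8.96733904e+01] 0.05835950614397077 11.999871787702432 [ 0.38396496 -0.19917063 -2.1699297 ]
(array([ 130.4, -191.7,    1.2]), np.float64(0.006))
```

>>> send_rows --steps '[{"dp": [26,-38,0],"roll": 0,"jaw": 50},{"dp": [52,-76,0],"roll": 0,"jaw": 50},{"dp": [78,-114,0],"roll": 0,"jaw": 50},{"dp": [104,-152,0],"roll": 0,"jaw": 50},{"dp": [130,-192,0],"roll": 0,"jaw": 50}]'

```text
time_s: 17.65
tcp_pos: [0.652, -0.1299, 0.0815]
eef_rot: [179.8, 0.0, -89.7]
contact_force: [0.6, 0.6, -0.3]
gripper_width: 0.0583
gripper_force: 12.0
```

>>> send_rows --steps '[{"dp": [0,0,25],"roll": 0,"jaw": 50},{"dp": [0,0,50],"roll": 0,"jaw": 50},{"dp": [0,0,59],"roll": 0,"jaw": 50},{"dp": [0,0,59],"roll": 0,"jaw": 50},{"dp": [0,0,59],"roll": 0,"jaw": 50}]'

```text
time_s: 18.27
tcp_pos: [0.6518, -0.1289, 0.0243]
eef_rot: [180.0, -0.0, -89.6]
contact_force: [-0.8, 0.9, -0.8]
gripper_width: 0.0585
gripper_force: 12.0
```

>>> send_rows --steps '[{"dp": [0,0,0],"roll": 0,"jaw": 80},{"dp": [0,0,0],"roll": 0,"jaw": 100},{"dp": [0,0,0],"roll": 0,"jaw": 100},{"dp": [0,0,-25],"roll": 0,"jaw": 100},{"dp": [0,0,-60],"roll": 0,"jaw": 100}]'

```text
time_s: 18.9
tcp_pos: [0.6511, -0.129, 0.0842]
eef_rot: [179.9, -0.0, -89.7]
contact_force: [0.9, 0.1, 0.8]
gripper_width: 0.0873
gripper_force: 0.0
```

Run:
```python
from plant import r
from h import *
p=[]; L=[]; S=[]
for _ in range(6):
    c=r.capture("top"); L.append(c["image"]); d=r.capture("side"); S.append(d["image"]); s=r.get_state(); p.append(s["tcp_pos"])
I=np.mean(L,0); S=np.mean(S,0)
s["tcp_pos"]=np.mean(p,0); print(s["time_s"],s["tcp_pos"],s["eef_rot"])
for k,v in plates(c).items(): print(k,*v)
J=I.astype(int)
m=np.zeros(J.shape[:2],bool); m[148:178,212:243]=J[148:178,212:243,0]>125; m[:,:]&=(J[...,0]-J[...,2]>15)|(J[...,0]>170); m[:148]=0
y,x=np.nonzero(m[148:178,212:243]); (cc,rad)=cv2.minEnclosingCircle(np.c_[x+212,y+148].astype(np.float32)); print("tin",len(x),back(c,[cc],.03)*1000,rad)
print("square center px",proj(c,[.4593,.237,.006]),"side",proj(d,[.4593,.237,.006]))
a=[cv2.resize(q.astype(np.float32),(400,400),interpolation=cv2.INTER_CUBIC) for q in (I[204:228,178:202],S[264:298,205:239])]
o=np.clip((np.hstack(a)-40)*1.25,0,255).astype(np.uint8)
# rectified axes: draw world x (red) and y (green) 30 mm arrows at the plate corner region
for k,(cam,u0,v0,f) in enumerate(((c,178,204,400/24),(d,205,264,400/34))):
    q=(proj(cam,[[.43,.265,.006],[.445,.265,.006],[.43,.28,.006]]) if k==0 else proj(cam,[[.455,.225,.006],[.47,.225,.006],[.455,.24,.006]]))
    q=((q-[u0,v0]+.5)*f+[400*k,0]).astype(int); t=[40,360] if k==0 else [760,360]
    cv2.arrowedLine(o,t if 0 else tuple(t),tuple(int(v) for v in (np.array(t)+q[1]-q[0])//2),(0,0,255),2); cv2.arrowedLine(o,tuple(t),tuple(int(v) for v in (np.array(t)+q[2]-q[0])//2),(0,255,0),2)
cv2.imwrite("pics/e.png",o)
```

```text
19.5 [ 0.65205963 -0.12897428  0.08492611] [ 1.79943413e+02 -3.99760456e-03 -8.96580334e+01]
round [647.2  99.2] [644.1 106.5] [200.8 165.8] 1.6
square [459.3 236.8] [459.1 236.9] [98.8 98.2] 68.7
tri [454.5  34.3] [458.6  13.9] [195.2 169.4] 1.5
oblong [ 443.8 -231.2] [ 444.1 -231.2] [ 68.8 147.9] 80.6
cross [ 682.2 -134. ] [ 664. -130.] [181.1 200.5] 1.5
tin 20 [[636.38567194 150.22575563]] 4.031229019165039
square center px [[190.11929467 216.33202071]] side [[224.34161853 284.28555325]]
```

View pics/e.png

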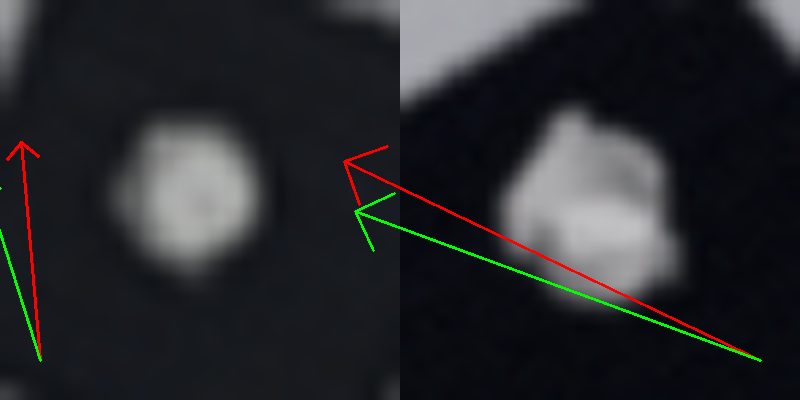

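The crop shows the barrel near (195,200) with lugs at upper left (~34° from world +x), left and bottom. The flanks along about −45°/135° look free of lugs. I'll check this with the silhouette widths.

Run:
```python
from plant import r
from h import *
L=[r.capture("top") for _ in range(8)]; c=L[0]
I=np.mean([q["image"] for q in L],0).max(2).astype(np.float32)[202:230,176:204]
f=8; U=cv2.resize(I,None,fx=f,fy=f,interpolation=cv2.INTER_CUBIC)
th=(np.median(I)+np.percentile(I[8:20,8:20],85))/2
m=(U>th).astype(np.uint8); cs,_=cv2.findContours(m[48:176,48:176],cv2.RETR_EXTERNAL,cv2.CHAIN_APPROX_NONE)
k=max(cs,key=cv2.contourArea)[:,0]+48.; k=(k+.5)/f-.5+[176,202]
w=back(c,k,.020)*1000; M=cv2.moments(w.astype(np.float32).reshape(-1,1,2)); print("centroid",M["m10"]/M["m00"],M["m01"]/M["m00"],"circle",cv2.minEnclosingCircle(w.astype(np.float32)))
for a in range(-90,90,10):
    e=w@[np.cos(np.radians(a)),np.sin(np.radians(a))]; print(a,round(np.ptp(e),1),end=" | ")
s=r.get_state(); print(s["time_s"],s["joints"])
R=cv2.Rodrigues(np.array(c["rvec"],float))[0]; print("cam",-R.T@np.array(c["tvec"],float).ravel())
```

```text
centroid 462.66714412554444 238.32322403942135 circle ((462.77691650390625, 239.1727294921875), 13.540233612060547)
-90 25.2 | -80 25.2 | -70 24.8 | -60 24.4 | -50 24.9 | -40 25.2 | -30 25.9 | -20 26.1 | -10 26.2 | 0 26.0 | 10 26.5 | 20 26.6 | 30 26.3 | 40 26.3 | 50 26.0 | 60 25.8 | 70 25.0 | 80 25.0 | 19.9 [ 5.58701158e+00  2.68787290e+01 -1.13389014e+01 -2.62653771e-03
 -5.17815716e+01 -5.23964510e+00]
cam [0.40251774 0.00370723 1.45222477]
```

>>> send_rows --steps '[{"dp": [-46,24,0],"roll": 0.17,"jaw": 60},{"dp": [-92,48,0],"roll": 0.34,"jaw": 60},{"dp": [-138,72,0],"roll": 0.51,"jaw": 60},{"dp": [-184,96,0],"roll": 0.68,"jaw": 60},{"dp": [-230,118,0],"roll": 0.85,"jaw": 60}]'

```text
time_s: 20.52
tcp_pos: [0.5317, 0.1017, 0.0849]
eef_rot: [-180.0, 0.0, -138.7]
contact_force: [-0.3, 0.1, -0.1]
gripper_width: 0.0531
gripper_force: 0.0
```

```bash
cat >> h.py <<'E'
def pose(r,n=4):
    p=[];e=[]
    for _ in range(n):
        c=r.capture("top"); s=r.get_state(); p.append(s["tcp_pos"]); e.append(s["eef_rot"][2])
    s["tcp_pos"]=np.mean(p,0); s["eef_rot"]=[180,0,np.mean(e)]; print(s["time_s"],s["tcp_pos"],s["eef_rot"][2],s["gripper_width"],s["gripper_force"],s["contact_force"]); return s
E
python3 - <<'E'
from plant import r
from h import *
s=pose(r); print(go(s,462.5,238.5,85,-147))
E
```

```text
20.725 [0.5313622  0.10319432 0.08502953] -138.5684073901711 0.05246242903686351 0.0 [ 0.5235074  -0.30993087 -0.13815742]
(array([-37.9, 147. ,   0. ]), np.float64(0.147))
```

>>> send_rows --steps '[{"dp": [-10,40,0],"roll": 0.147,"jaw": 60},{"dp": [-20,80,0],"roll": 0.147,"jaw": 60},{"dp": [-30,120,0],"roll": 0.147,"jaw": 60},{"dp": [-38,147,0],"roll": 0.147,"jaw": 60},{"dp": [-38,147,0],"roll": 0.147,"jaw": 60}]'

```text
time_s: 21.35
tcp_pos: [0.4635, 0.2361, 0.0846]
eef_rot: [180.0, 0.0, -146.6]
contact_force: [0.8, -0.2, 0.2]
gripper_width: 0.0527
gripper_force: 0.0
```

Run:
```python
from plant import r
from h import *
s=pose(r); print(go(s,462.5,238.5,22.5,-147))
c=r.capture("top"); d=r.capture("side")
for k,v in plates(c).items(): print(k,*v)
a=cv2.resize(c["image"][130:250,160:340],(600,400)); b=cv2.resize(d["image"][230:320,180:270],(200,200))
cv2.imwrite("pics/f.png",np.hstack([a,np.vstack([b,b*0])]))
```

```text
21.55 [0.46366046 0.23474823 0.08448056] -146.7638092338598 0.05248547625382102 0.0 [0.04119806 0.21400671 0.25507479]
(array([-1.1,  3.8, 62. ]), np.float64(0.004))
round [643.8 124.1] [644.6 124.4] [102.  100.8] 1.8
square [476.8 261.8] [472.6 243.1] [179.7 189.9] 2.8
tri [454.6  -1.9] [453.8 -17.5] [107.5 123.4] 85.6
oblong [ 444.5 -231.7] [ 444.4 -231.7] [ 71.  150.5] 80.6
cross [ 637.7 -132.3] [ 633.5 -133.4] [ 81.9 120.5] 14.7
```

View pics/f.png

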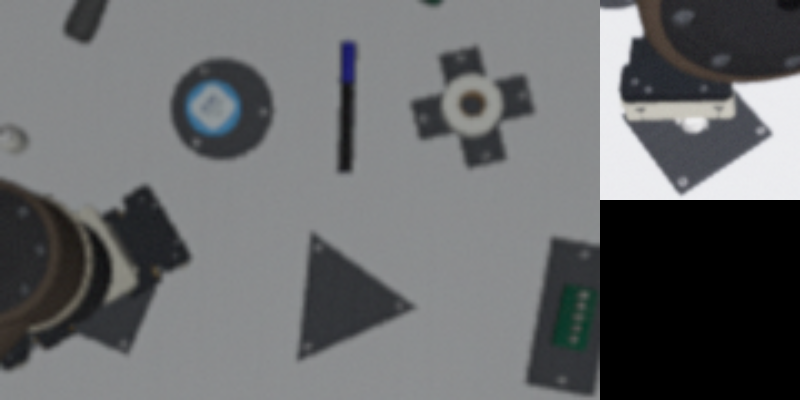

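The picture shows the triangle empty, the roll parked on the cross, and the tin on the round plate a few mm too far to +y (213 against 222 px). I'll mend the tin later. Now to grasp the housing.

>>> send_rows --steps '[{"dp": [-1,3,30],"roll": 0,"jaw": 60},{"dp": [-1,3,55],"roll": 0,"jaw": 60},{"dp": [-1,3,63],"roll": 0,"jaw": 60},{"dp": [-1,3,63],"roll": 0,"jaw": 60},{"dp": [-1,3,63],"roll": 0,"jaw": 40}]' --newtons 5

```text
time_s: 22.28
tcp_pos: [0.4629, 0.2386, 0.0221]
eef_rot: [180.0, 0.1, -146.8]
contact_force: [0.4, -0.3, 0.4]
gripper_width: 0.047
gripper_force: 0.0
```

>>> send_rows --steps '[{"dp": [0,0,0],"roll": 0,"jaw": 15},{"dp": [0,0,0],"roll": 0,"jaw": 15},{"dp": [0,0,0],"roll": 0,"jaw": 15},{"dp": [0,0,0],"roll": 0,"jaw": 15},{"dp": [0,0,0],"roll": 0,"jaw": 15}]'

```text
time_s: 22.9
tcp_pos: [0.4626, 0.2386, 0.0218]
eef_rot: [-180.0, 0.0, -146.8]
contact_force: [-0.7, -0.4, 3.7]
gripper_width: 0.0251
gripper_force: 5.0
```

Run:
```python
from plant import r
from h import *
s=pose(r)
d=r.capture("side")
cv2.imwrite("pics/g.png",cv2.resize(d["image"][240:320,170:270],(600,480),interpolation=cv2.INTER_CUBIC))
```

```text
23.1 [0.4625596  0.23862643 0.02177494] -146.76954437322422 0.025094676627888734 5.000182694311661 [-1.36925648  0.02484241  5.41350774]
```

View pics/g.png

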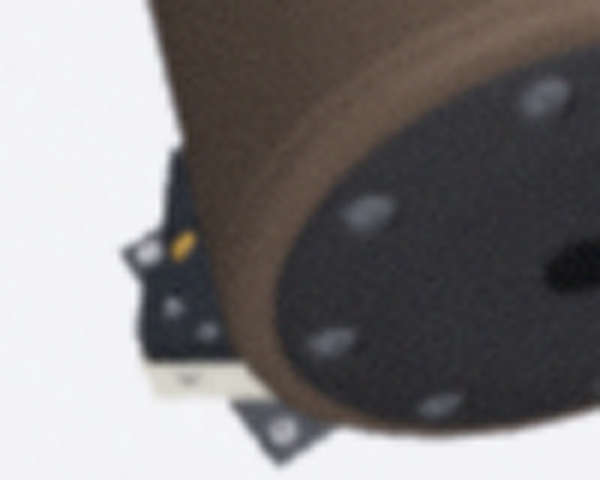

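The side view is blocked by the wrist, but the 25.1 mm opening matches the housing's 25 mm width, so the grasp is right.

>>> send_rows --steps '[{"dp": [0,0,-10],"roll": 0,"jaw": 15},{"dp": [0,0,-35],"roll": 0,"jaw": 15},{"dp": [0,0,-60],"roll": 0,"jaw": 15},{"dp": [0,0,-60],"roll": 0,"jaw": 15},{"dp": [0,0,-60],"roll": 0,"jaw": 15}]' --newtons 8

```text
time_s: 23.78
tcp_pos: [0.462, 0.2382, 0.0814]
eef_rot: [180.0, -0.0, -146.8]
contact_force: [-0.1, -0.9, 0.1]
gripper_width: 0.0246
gripper_force: 8.0
```

>>> send_rows --steps '[{"dp": [28,-40,0],"roll": 0,"jaw": 15},{"dp": [56,-80,0],"roll": 0,"jaw": 15},{"dp": [84,-120,0],"roll": 0,"jaw": 15},{"dp": [112,-160,0],"roll": 0,"jaw": 15},{"dp": [138,-197,0],"roll": 0,"jaw": 15}]'

```text
time_s: 24.4
tcp_pos: [0.4539, -0.0037, 0.0808]
eef_rot: [180.0, -0.1, -146.8]
contact_force: [0.5, -0.2, -0.7]
gripper_width: 0.0251
gripper_force: 8.0
```

Run:
```python
from plant import r
from h import *
s=pose(r); print(go(s,454.3,-2,22.5,-147))
```

```text
24.6 [ 0.45334615 -0.00477978  0.08061112] -146.93852687927017 0.02473439822903184 7.999927421769826 [ 1.18688075  0.092467   -1.4367821 ]
(array([-2.3,  1.8, 58.1]), np.float64(0.001))
```

>>> send_rows --steps '[{"dp": [-2,2,25],"roll": 0,"jaw": 15},{"dp": [-2,2,50],"roll": 0,"jaw": 15},{"dp": [-2,2,58],"roll": 0,"jaw": 15},{"dp": [-2,2,58],"roll": 0,"jaw": 15},{"dp": [-2,2,58],"roll": 0,"jaw": 15}]'

```text
time_s: 25.22
tcp_pos: [0.4559, 0.0013, 0.0241]
eef_rot: [-180.0, 0.0, -146.7]
contact_force: [0.7, 0.6, -0.7]
gripper_width: 0.025
gripper_force: 8.0
```

>>> send_rows --steps '[{"dp": [0,0,0],"roll": 0,"jaw": 60},{"dp": [0,0,0],"roll": 0,"jaw": 60},{"dp": [0,0,0],"roll": 0,"jaw": 60},{"dp": [0,0,0],"roll": 0,"jaw": 60},{"dp": [0,0,-20],"roll": 0,"jaw": 60}]'

```text
time_s: 25.85
tcp_pos: [0.4544, 0.0004, 0.0428]
eef_rot: [180.0, -0.2, -146.8]
contact_force: [0.5, 0.4, 0.2]
gripper_width: 0.0524
gripper_force: 0.0
```

>>> send_rows --steps '[{"dp": [0,0,-60],"roll": 0,"jaw": 60},{"dp": [0,0,-60],"roll": -0.17,"jaw": 80},{"dp": [0,0,-60],"roll": -0.34,"jaw": 100},{"dp": [0,0,-60],"roll": -0.51,"jaw": 100},{"dp": [0,0,-60],"roll": -0.68,"jaw": 100}]'

```text
time_s: 26.48
tcp_pos: [0.4553, 0.0008, 0.1036]
eef_rot: [180.0, 0.0, -107.5]
contact_force: [-0.6, -0.5, -0.1]
gripper_width: 0.0853
gripper_force: 0.0
```

Run:
```python
from plant import r
from h import *
s=pose(r); print(go(s,652,-129,85,-90))
```

```text
26.675 [0.45539527 0.00080033 0.10356915] -107.69539362009128 0.08695224356661115 0.0 [-0.23692725 -0.21528711  0.47187192]
(array([  63.9, -226.8,   18.6]), np.float64(-0.309))
```

>>> send_rows --steps '[{"dp": [13,-45,4],"roll": -0.15,"jaw": 100},{"dp": [26,-90,8],"roll": -0.305,"jaw": 100},{"dp": [39,-135,12],"roll": -0.305,"jaw": 100},{"dp": [52,-180,16],"roll": -0.305,"jaw": 100},{"dp": [64,-226,18],"roll": -0.305,"jaw": 100}]'

```text
time_s: 27.3
tcp_pos: [0.652, -0.1303, 0.0849]
eef_rot: [180.0, -0.0, -90.6]
contact_force: [-0.5, 1.3, -0.3]
gripper_width: 0.0881
gripper_force: 0.0
```

>>> send_rows --steps '[{"dp": [0,0,0],"roll": 0,"jaw": 100},{"dp": [0,0,0],"roll": 0,"jaw": 100},{"dp": [0,0,0],"roll": 0,"jaw": 100},{"dp": [0,0,0],"roll": 0,"jaw": 100},{"dp": [0,0,0],"roll": 0,"jaw": 100}]'

```text
time_s: 27.92
tcp_pos: [0.6509, -0.1288, 0.0861]
eef_rot: [-180.0, 0.0, -90.3]
contact_force: [0.6, 0.1, 0.0]
gripper_width: 0.0879
gripper_force: 0.0
```

```bash
cat >> h.py <<'E'
def circ(L,u,v,rad,z,f):  # item disc: world centre from the mask's filled contour
    c=L[0]; I=np.mean([q["image"] for q in L],0).astype(np.float32)[v-20:v+20,u-20:u+20]
    U=cv2.resize(I,None,fx=8,fy=8,interpolation=cv2.INTER_CUBIC); m=(f(U)*255).astype(np.uint8)
    cs,_=cv2.findContours(m,cv2.RETR_EXTERNAL,cv2.CHAIN_APPROX_NONE); k=max(cs,key=cv2.contourArea)[:,0]
    w=(back(c,(k+.5)/8-.5+[u-20,v-20],z)*1000).astype(np.float32)
    (x,y),(a,b),_=cv2.fitEllipse(w); return np.round([x,y,a,b],1)
E
python3 - <<'E'
from plant import r
from h import *
s=pose(r); print(go(s,652,-129,23.5,-90))
L=[r.capture("top") for _ in range(6)]
I=np.mean([q["image"] for q in L],0); print(I[160,224],I[163,212],I[163,240],I[219,262])
print("tin",circ(L,226,163,0,.03,lambda U:(U[...,0]-U[...,2]>25)))
print("tin2",circ(L,226,163,0,.03,lambda U:(U[...,0]>105)))
cv2.imwrite("pics/h.png",cv2.resize(I[130:250,160:360].astype(np.uint8),(800,480),interpolation=cv2.INTER_CUBIC))
E
```

```text
28.125 [ 0.65099498 -0.12900375  0.08585285] -90.33189993478683 0.08755293287302042 0.0 [-0.08987416 -0.15783718 -0.60589047]
(array([-0. , -1. , 62.4]), np.float64(-0.006))
[37.         41.5        47.33333333] [65.         61.83333333 60.33333333] [37.66666667 43.16666667 49.33333333] [38.         43.83333333 50.5       ]
tin [635.3 152.   13.7  36.2]
tin2 [611.8 177.6  24.2 167.5]
```

View pics/h.png

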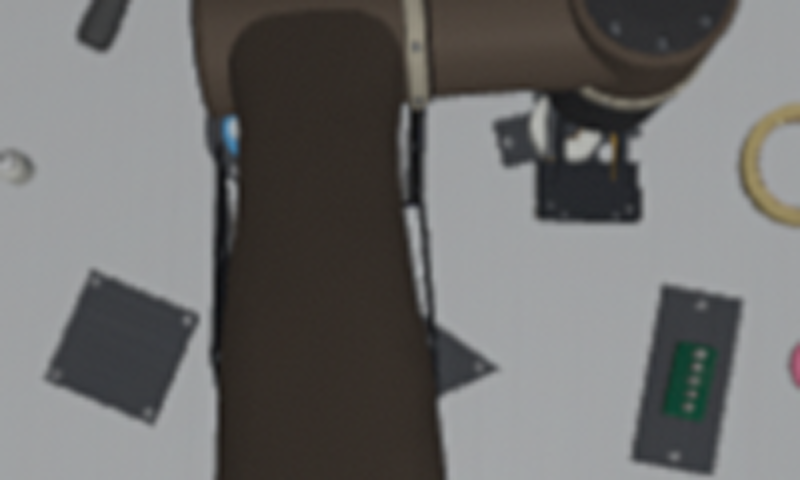

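The picture shows the square plate empty (122,347 in the crop) and the gauge stand in place on the oblong. The arm hides the rest. Now to pick the roll.

>>> send_rows --steps '[{"dp": [0,0,30],"roll": 0,"jaw": 100},{"dp": [0,0,55],"roll": 0,"jaw": 100},{"dp": [0,0,62],"roll": 0,"jaw": 100},{"dp": [0,0,62],"roll": 0,"jaw": 70},{"dp": [0,0,62],"roll": 0,"jaw": 50}]' --newtons 12

```text
time_s: 29.05
tcp_pos: [0.6518, -0.1293, 0.0247]
eef_rot: [-179.9, -0.0, -90.3]
contact_force: [-0.4, 0.8, -0.3]
gripper_width: 0.073
gripper_force: 0.0
```

>>> send_rows --steps '[{"dp": [0,0,0],"roll": 0,"jaw": 50},{"dp": [0,0,0],"roll": 0,"jaw": 50},{"dp": [0,0,0],"roll": 0,"jaw": 50},{"dp": [0,0,-20],"roll": 0,"jaw": 50},{"dp": [0,0,-60],"roll": 0,"jaw": 50}]'

```text
time_s: 29.68
tcp_pos: [0.6493, -0.1292, 0.082]
eef_rot: [179.7, 0.0, -90.4]
contact_force: [0.3, 0.5, 0.6]
gripper_width: 0.0587
gripper_force: 12.0
```

Run:
```python
from plant import r
from h import *
s=pose(r); print(go(s,459.3,236.9,85,-90))
c=r.capture("top"); f=600/180
print("roll was",back(c,[(472.5/f+160,103.5/f+130)],.036)*1000,"tin",back(c,[(213/f+160,107.5/f+130)],.03)*1000)
```

```text
29.875 [ 0.65265839 -0.129323    0.08688158] -90.3154744135593 0.05815264503759974 11.99992886322434 [-0.67891351  0.15744949 -1.30594039]
(array([-365.2,  195.4,    1.9]), np.float64(-0.006))
roll was [[ 649.20516735 -127.11110127]] tin [[639.43157945 129.19770193]]
```

>>> send_rows --steps '[{"dp": [-45,24,0],"roll": 0,"jaw": 50},{"dp": [-90,48,0],"roll": 0,"jaw": 50},{"dp": [-135,72,0],"roll": 0,"jaw": 50},{"dp": [-180,96,0],"roll": 0,"jaw": 50},{"dp": [-225,120,0],"roll": 0,"jaw": 50}]'

```text
time_s: 30.55
tcp_pos: [0.5307, 0.0974, 0.0824]
eef_rot: [179.9, -0.1, -90.4]
contact_force: [0.8, 0.5, -1.2]
gripper_width: 0.0585
gripper_force: 12.0
```

>>> send_rows --steps '[{"dp": [-45,24,0],"roll": 0,"jaw": 50},{"dp": [-90,48,0],"roll": 0,"jaw": 50},{"dp": [-139,72,0],"roll": 0,"jaw": 50},{"dp": [-139,72,0],"roll": 0,"jaw": 50},{"dp": [-139,72,0],"roll": 0,"jaw": 50}]'

```text
time_s: 31.18
tcp_pos: [0.4605, 0.2355, 0.0826]
eef_rot: [179.9, -0.1, -90.3]
contact_force: [0.1, 0.4, -0.7]
gripper_width: 0.0584
gripper_force: 12.0
```

>>> send_rows --steps '[{"dp": [0,0,0],"roll": 0,"jaw": 50},{"dp": [0,0,20],"roll": 0,"jaw": 50},{"dp": [0,0,40],"roll": 0,"jaw": 50},{"dp": [0,0,50],"roll": 0,"jaw": 50},{"dp": [0,0,50],"roll": 0,"jaw": 50}]'

```text
time_s: 31.8
tcp_pos: [0.4612, 0.2349, 0.0329]
eef_rot: [179.9, -0.1, -90.4]
contact_force: [0.1, 0.5, 0.0]
gripper_width: 0.0583
gripper_force: 12.0
```

Run:
```python
from plant import r
from h import *
s=pose(r); print(go(s,460,235.5,24.5,-90))
L=[r.capture("top") for _ in range(6)]
for k,v in plates(L[0]).items(): print(k,*v)
print("tin",circ(L,226,163,0,.03,lambda U:(U[...,0]>105)))
print("tin",circ(L,226,163,0,.03,lambda U:(U[...,0]-U[...,2]>20)))
print("hous",circ(L,262,219,0,.02,lambda U:(U.max(2)>105)&(np.hypot(*np.mgrid[-160:160,-160:160])<80)))
I=np.mean([q["image"] for q in L],0); cv2.imwrite("pics/i.png",cv2.resize(I[130:250,160:360].astype(np.uint8),(800,480),interpolation=cv2.INTER_CUBIC))
```

```text
32.0 [0.46163796 0.23586097 0.03400044] -90.36555736333933 0.05832312505110679 12.000008249888197 [ 0.30206483  0.06306308 -0.97719948]
(array([0.4, 1.6, 9.5]), np.float64(-0.006))
round [643.8 124.1] [644.7 124.4] [102.1 100.8] 1.8
square [465.5 266.3] [462.2 255.9] [197.2 163.3] 2.8
tri [454.6  -1.8] [453.8 -17.5] [107.5 123.4] 85.6
oblong [ 444.8 -231.9] [ 444.6 -231.8] [ 71. 151.] 80.3
cross [ 652.3 -128.4] [ 653.  -128.2] [109.8 108.9] 60.2
tin [639.3 124.  155.5 157.9]
tin [640.3 130.6  58.   59.8]
hous [456.2   1.2  23.5  26.2]
```

View pics/i.png

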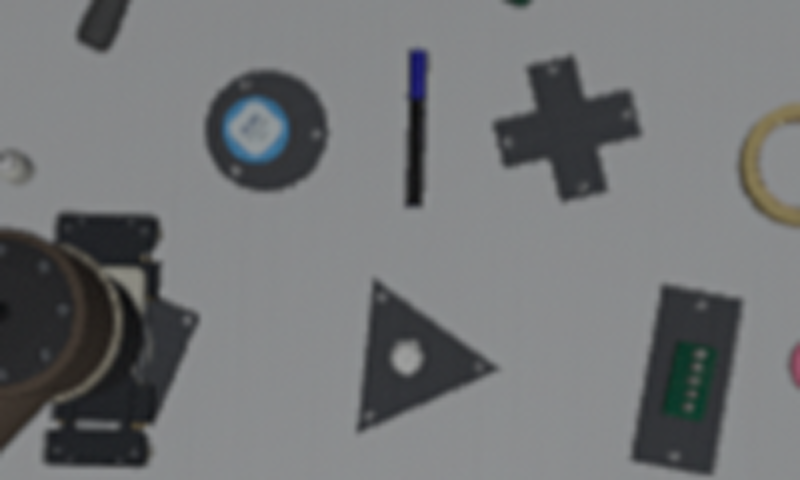

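The picture shows the tin about 7 mm off its plate centre (256,130 against 266,130) and the housing about 4 mm off (406,357 against 410,360). The gauge stand is central. I'll lower the roll first, then correct these two.

>>> send_rows --steps '[{"dp": [0,1,9],"roll": 0,"jaw": 50},{"dp": [0,1,9],"roll": 0,"jaw": 50},{"dp": [0,1,9],"roll": 0,"jaw": 50},{"dp": [0,1,9],"roll": 0,"jaw": 70},{"dp": [0,1,9],"roll": 0,"jaw": 100}]'

```text
time_s: 32.92
tcp_pos: [0.4602, 0.2359, 0.0245]
eef_rot: [180.0, -0.0, -90.3]
contact_force: [-0.7, -0.3, 0.7]
gripper_width: 0.0667
gripper_force: 0.0
```

>>> send_rows --steps '[{"dp": [0,0,0],"roll": 0,"jaw": 100},{"dp": [0,0,0],"roll": 0,"jaw": 100},{"dp": [0,0,0],"roll": 0,"jaw": 100},{"dp": [0,0,-25],"roll": 0,"jaw": 100},{"dp": [0,0,-60],"roll": 0,"jaw": 100}]'

```text
time_s: 33.55
tcp_pos: [0.4596, 0.2353, 0.0844]
eef_rot: [179.9, -0.1, -90.3]
contact_force: [1.0, 1.6, -0.2]
gripper_width: 0.0874
gripper_force: 0.0
```

Run:
```python
from plant import r
from h import *
s=pose(r); print(go(s,642,128,85,-90))
```

```text
33.75 [0.46134982 0.23693215 0.08722199] -90.3151537200326 0.08745744350739146 0.0 [-1.20264395 -0.99588869 -0.69048913]
(array([ 107.9, -181.2,    2.2]), np.float64(-0.006))
```

>>> send_rows --steps '[{"dp": [27,-45,0],"roll": 0,"jaw": 100},{"dp": [54,-90,0],"roll": 0,"jaw": 100},{"dp": [81,-135,0],"roll": 0,"jaw": 100},{"dp": [108,-181,0],"roll": 0,"jaw": 100},{"dp": [108,-181,0],"roll": 0,"jaw": 100}]'

```text
time_s: 34.38
tcp_pos: [0.6423, 0.1243, 0.0822]
eef_rot: [179.9, -0.1, -90.6]
contact_force: [-0.8, 0.4, -0.9]
gripper_width: 0.0877
gripper_force: 0.0
```

>>> send_rows --steps '[{"dp": [0,0,30],"roll": 0,"jaw": 100},{"dp": [0,0,50],"roll": 0,"jaw": 100},{"dp": [0,0,60],"roll": 0,"jaw": 100},{"dp": [0,0,60],"roll": 0,"jaw": 70},{"dp": [0,0,60],"roll": 0,"jaw": 40}]' --newtons 15

```text
time_s: 35.0
tcp_pos: [0.6409, 0.1272, 0.0253]
eef_rot: [-179.9, 0.0, -90.3]
contact_force: [0.4, 0.0, -0.4]
gripper_width: 0.0731
gripper_force: 0.0
```

>>> send_rows --steps '[{"dp": [0,0,0],"roll": 0,"jaw": 40},{"dp": [0,0,0],"roll": 0,"jaw": 40},{"dp": [0,0,0],"roll": 0,"jaw": 40},{"dp": [0,0,0],"roll": 0,"jaw": 40},{"dp": [0,0,-10],"roll": 0,"jaw": 40}]'

```text
time_s: 35.62
tcp_pos: [0.6398, 0.1265, 0.034]
eef_rot: [179.9, -0.0, -90.4]
contact_force: [-0.6, -0.0, -1.5]
gripper_width: 0.051
gripper_force: 15.0
```

Run:
```python
from plant import r
from h import *
s=pose(r)
```

```text
35.825 [0.64085984 0.12689215 0.03536402] -90.34269392385306 0.051159212234609945 14.99986870941541 [-0.47507472 -0.50658823  0.1467803 ]
```

>>> send_rows --steps '[{"dp": [4,-3,0],"roll": 0,"jaw": 40},{"dp": [6.5,-5,0],"roll": 0,"jaw": 40},{"dp": [6.5,-5,0],"roll": 0,"jaw": 40},{"dp": [6.5,-5,9.5],"roll": 0,"jaw": 40},{"dp": [6.5,-5,9.5],"roll": 0,"jaw": 40}]'

```text
time_s: 36.45
tcp_pos: [0.6454, 0.1203, 0.0243]
eef_rot: [180.0, -0.0, -90.3]
contact_force: [-0.2, -0.1, -0.7]
gripper_width: 0.0512
gripper_force: 15.0
```

>>> send_rows --steps '[{"dp": [0,0,0],"roll": 0,"jaw": 40},{"dp": [0,0,0],"roll": 0,"jaw": 70},{"dp": [0,0,0],"roll": 0,"jaw": 100},{"dp": [0,0,0],"roll": 0,"jaw": 100},{"dp": [0,0,0],"roll": 0,"jaw": 100}]'

```text
time_s: 37.08
tcp_pos: [0.6456, 0.1203, 0.0251]
eef_rot: [-180.0, 0.0, -90.3]
contact_force: [-0.1, -0.1, -0.2]
gripper_width: 0.0844
gripper_force: 0.0
```

>>> send_rows --steps '[{"dp": [0,0,-20],"roll": 0,"jaw": 100},{"dp": [0,0,-45],"roll": 0,"jaw": 100},{"dp": [0,0,-70],"roll": 0,"jaw": 100},{"dp": [45,-5,-80],"roll": 0,"jaw": 100},{"dp": [90,-10,-80],"roll": 0,"jaw": 100}]'

```text
time_s: 37.7
tcp_pos: [0.6558, 0.03, 0.1066]
eef_rot: [-179.9, 0.0, -90.2]
contact_force: [0.1, 0.9, -0.1]
gripper_width: 0.0876
gripper_force: 0.0
```

>>> send_rows --steps '[{"dp": [50,20,0],"roll": 0.15,"jaw": 80},{"dp": [100,40,0],"roll": 0.3,"jaw": 60},{"dp": [150,60,0],"roll": 0.45,"jaw": 60},{"dp": [200,80,0],"roll": 0.6,"jaw": 60},{"dp": [250,90,0],"roll": 0.75,"jaw": 60}]'

```text
time_s: 38.33
tcp_pos: [0.5624, -0.2206, 0.1054]
eef_rot: [-180.0, 0.0, -133.6]
contact_force: [0.5, 0.8, -0.3]
gripper_width: 0.0532
gripper_force: 0.0
```

Run:
```python
from plant import r
from h import *
s=pose(r); print(go(s,456,1,85,-147))
L=[r.capture("top") for _ in range(6)]
for k,v in plates(L[0]).items(): print(k,*v)
print("tin",circ(L,226,163,0,.03,lambda U:(U[...,0]-U[...,2]>20)))
print("hous",circ(L,262,219,0,.02,lambda U:(U.max(2)>105)&(np.hypot(*np.mgrid[-160:160,-160:160])<80)))
print("roll",circ(L,190,216,0,.036,lambda U:(U.max(2)>105)&(np.hypot(*np.mgrid[-160:160,-160:160])<100)))
I=np.mean([q["image"] for q in L],0); cv2.imwrite("pics/j.png",cv2.resize(I[130:250,160:360].astype(np.uint8),(800,480),interpolation=cv2.INTER_CUBIC))
```

```text
38.525 [ 0.56219161 -0.22246323  0.105164  ] -133.72479121740824 0.05252670796509072 0.0 [-0.1181434   0.79117143 -0.4050568 ]
(array([-88.1, 231.2,  20.2]), np.float64(0.232))
round [643.8 123.8] [643.  124.3] [ 98.5 100.9] 1.5
square [459.  237.1] [459.  237.1] [99.  99.3] 68.8
tri [455.4 -27.5] [459.5 -19.9] [196.2 154.8] 1.1
oblong [ 464.1 -224.6] [ 454.2 -216.3] [175.6 123.4] 1.5
cross [ 639.3 -125.9] [ 639.5 -130. ] [173.2 199.5] 1.3
tin [643.1 124.2  58.4  60.2]Traceback (most recent call last):
  File "<stdin>", line 7, in <module>
  File "h.py", line 30, in circ
    cs,_=cv2.findContours(m,cv2.RETR_EXTERNAL,cv2.CHAIN_APPROX_NONE); k=max(cs,key=cv2.contourArea)[:,0]
                                                                        ~~~^^^^^^^^^^^^^^^^^^^^^^^^
ValueError: max() iterable argument is empty
```

>>> send_rows --steps '[{"dp": [-18,46,0],"roll": 0.1,"jaw": 60},{"dp": [-36,92,0],"roll": 0.232,"jaw": 60},{"dp": [-54,138,0],"roll": 0.232,"jaw": 60},{"dp": [-72,184,10],"roll": 0.232,"jaw": 60},{"dp": [-88,231,20],"roll": 0.232,"jaw": 60}]'

```text
time_s: 39.45
tcp_pos: [0.4554, 0.0053, 0.0852]
eef_rot: [-180.0, 0.1, -146.5]
contact_force: [0.7, 1.1, 0.3]
gripper_width: 0.0529
gripper_force: 0.0
```

>>> send_rows --steps '[{"dp": [0,0,0],"roll": 0,"jaw": 60},{"dp": [0,0,0],"roll": 0,"jaw": 60},{"dp": [0,0,0],"roll": 0,"jaw": 60},{"dp": [0,0,0],"roll": 0,"jaw": 60},{"dp": [0,0,0],"roll": 0,"jaw": 60}]'

```text
time_s: 40.08
tcp_pos: [0.4559, 0.0027, 0.085]
eef_rot: [180.0, -0.0, -146.7]
contact_force: [-0.1, -0.0, -0.1]
gripper_width: 0.0529
gripper_force: 0.0
```

Run:
```python
from plant import r
from h import *
s=pose(r); print(go(s,455,1,22.5,-147))
L=[r.capture("top") for _ in range(6)]
for k,v in plates(L[0]).items(): print(k,*v)
print("roll",circ(L,190,216,0,.036,lambda U:(U.max(2)>105)&(np.hypot(*np.mgrid[-160:160,-160:160])<100)))
```

```text
40.275 [0.4558545  0.00290334 0.08501708] -146.65351786011402 0.052104857018222865 0.0 [-0.49232242  0.30642162 -0.06786713]
(array([ 1.8, -1.1, 62.5]), np.float64(0.006))
round [643.7 123.9] [644.6 124.4] [102.  100.8] 1.8
square [427.4 227. ] [444.2 237.9] [158.8 195.5] 1.6
tri [470.7  11.1] [473.4  17.7] [147.3 238.6] 27.0
oblong [ 444.6 -231.5] [ 444.7 -231.4] [ 70.1 149.8] 80.4
cross [ 652.1 -128.3] [ 653.  -128.2] [109.8 108.9] 60.2
roll [462.1 240.9  49.5  62.3]
```

>>> send_rows --steps '[{"dp": [2,-1,30],"roll": 0,"jaw": 60},{"dp": [2,-1,55],"roll": 0,"jaw": 60},{"dp": [2,-1,62],"roll": 0,"jaw": 60},{"dp": [2,-1,62],"roll": 0,"jaw": 40},{"dp": [2,-1,62],"roll": 0,"jaw": 15}]' --newtons 7

```text
time_s: 41.2
tcp_pos: [0.4553, 0.0016, 0.0238]
eef_rot: [-180.0, 0.1, -146.6]
contact_force: [0.3, 0.1, -0.8]
gripper_width: 0.038
gripper_force: 0.0
```

>>> send_rows --steps '[{"dp": [0,0,0],"roll": 0,"jaw": 15},{"dp": [0,0,0],"roll": 0,"jaw": 15},{"dp": [0,0,0],"roll": 0,"jaw": 15},{"dp": [0,0,0],"roll": 0,"jaw": 15},{"dp": [0,0,-8],"roll": 0,"jaw": 15}]'

```text
time_s: 41.82
tcp_pos: [0.4542, 0.0012, 0.031]
eef_rot: [180.0, -0.1, -146.6]
contact_force: [-0.1, -0.0, 0.2]
gripper_width: 0.0246
gripper_force: 6.9
```

Run:
```python
from plant import r
from h import *
s=pose(r); print(go(s,453,-2.8,23,-147))
```

```text
42.025 [0.45489773 0.00143429 0.03168948] -146.60686071370935 0.02465952565515068 6.894338503188919 [-0.02835068 -0.06436415  0.42657621]
(array([ 3.9, -2.5,  8.7]), np.float64(0.007))
```

>>> send_rows --steps '[{"dp": [2,-1,0],"roll": 0,"jaw": 15},{"dp": [3.6,-2,0],"roll": 0,"jaw": 15},{"dp": [3.6,-2,0],"roll": 0,"jaw": 15},{"dp": [3.6,-2,7.5],"roll": 0,"jaw": 15},{"dp": [3.6,-2,7.5],"roll": 0,"jaw": 15}]'

```text
time_s: 42.65
tcp_pos: [0.4527, -0.0023, 0.0231]
eef_rot: [180.0, -0.0, -146.6]
contact_force: [-0.2, -0.1, 0.1]
gripper_width: 0.0245
gripper_force: 6.9
```

>>> send_rows --steps '[{"dp": [0,0,0],"roll": 0,"jaw": 15},{"dp": [0,0,0],"roll": 0,"jaw": 60},{"dp": [0,0,0],"roll": 0,"jaw": 60},{"dp": [0,0,0],"roll": 0,"jaw": 60},{"dp": [0,0,0],"roll": 0,"jaw": 60}]'

```text
time_s: 43.28
tcp_pos: [0.4528, -0.0023, 0.0236]
eef_rot: [180.0, 0.0, -146.6]
contact_force: [-0.1, -0.4, 0.2]
gripper_width: 0.0518
gripper_force: 0.0
```

>>> send_rows --steps '[{"dp": [0,0,-20],"roll": 0,"jaw": 60},{"dp": [0,0,-50],"roll": 0,"jaw": 60},{"dp": [0,0,-90],"roll": 0,"jaw": 60},{"dp": [18,-38,-120],"roll": 0,"jaw": 60},{"dp": [36,-76,-130],"roll": 0,"jaw": 60}]'

```text
time_s: 43.9
tcp_pos: [0.4658, -0.086, 0.156]
eef_rot: [-179.9, 0.2, -146.5]
contact_force: [0.3, 0.2, -0.3]
gripper_width: 0.0525
gripper_force: 0.0
```

>>> send_rows --steps '[{"dp": [23,-49,0],"roll": 0,"jaw": 60},{"dp": [46,-98,0],"roll": 0,"jaw": 60},{"dp": [69,-147,0],"roll": 0,"jaw": 60},{"dp": [92,-196,0],"roll": 0,"jaw": 60},{"dp": [115,-244,0],"roll": 0,"jaw": 60}]'

```text
time_s: 44.52
tcp_pos: [0.5028, -0.3545, 0.1534]
eef_rot: [180.0, -0.0, -146.6]
contact_force: [1.6, 1.2, 0.1]
gripper_width: 0.0525
gripper_force: 0.0
```

Run:
```python
from plant import r
from h import *
s=pose(r)
L=[r.capture("top") for _ in range(6)]
I=np.mean([q["image"] for q in L],0); cv2.imwrite("pics/j.png",cv2.resize(I[130:250,160:360].astype(np.uint8),(800,480),interpolation=cv2.INTER_CUBIC))
for k,v in plates(L[0]).items(): print(k,*v)
g=lambda R:(np.hypot(*np.mgrid[-160:160,-160:160])<R)
for n,a in dict(tin=(226,163,0,.03,lambda U:(U[...,0]-U[...,2]>20)),hous=(262,219,0,.02,lambda U:(U.max(2)>105)&g(80)),roll=(190,216,0,.036,lambda U:(U.max(2)>105)&g(110))).items():
    try: print(n,circ(L,*a))
    except Exception as e: print(n,"hidden")
d=r.capture("side"); cv2.imwrite("pics/k.png",cv2.resize(d["image"][110:350,90:400],(775,600)))
```

```text
44.725 [ 0.50261731 -0.35613121  0.15270005] -146.76399765549053 0.052326833639863846 0.0 [-0.50142774  0.1343515  -0.83995565]
round [643.6 123.8] [643.  124.3] [ 98.5 100.9] 1.5
square [459.2 237.1] [459.4 237. ] [ 99.1 100.1] 68.8
tri [455.   -1.5] [453.8 -17.8] [107.  123.4] 85.6
oblong [ 443.6 -235.8] [ 445.1 -236.4] [195.7 198.9] 1.2
cross [ 646.4 -169.3] [ 648.1 -147.8] [187.8 161.8] 0.4
tin [643.1 124.2  58.4  60.2]
hous [453.6  -2.1  24.7  27.6]
roll [458.  238.7  60.2  61.9]
```

View pics/j.png

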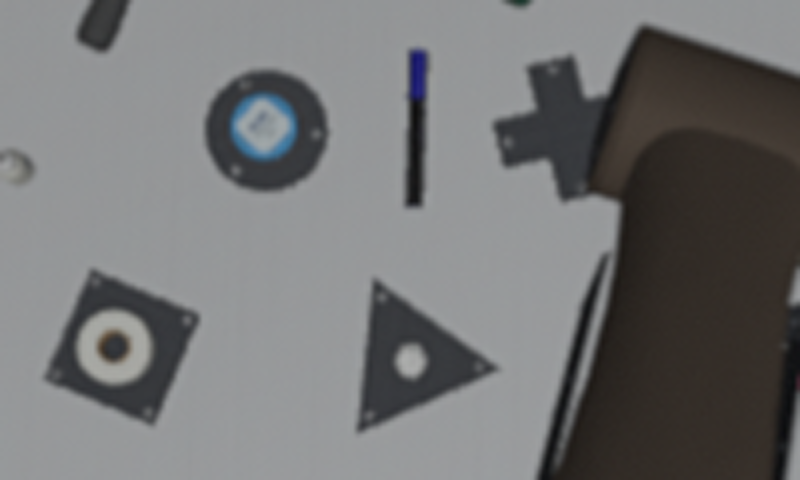

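View pics/k.png

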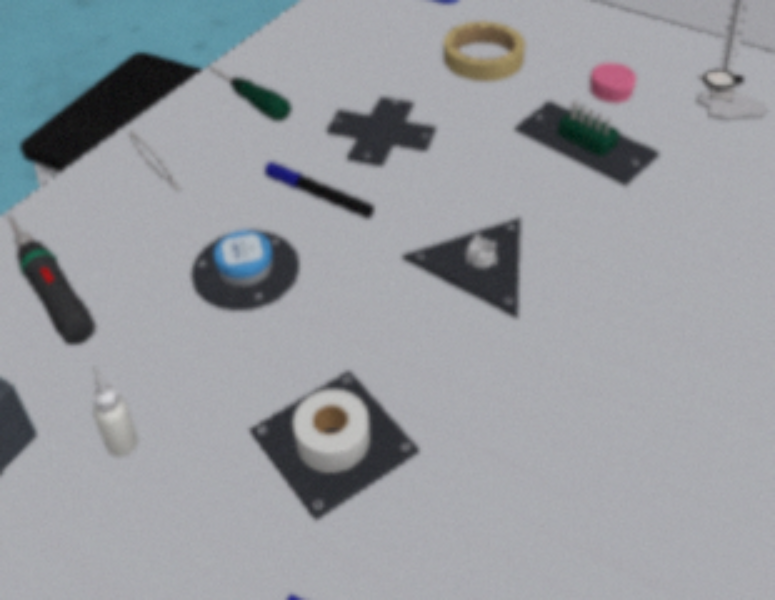

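Both views show every item upright and within about 2 mm of its plate centre, the bottle standing, and the robot clear of everything. I'll hand in.

```bash
python3 -c "
from plant import r
print(r.close_job())"
```

```text
the job is handed in; nothing more can be done
None
```

All four items stand upright within about 2 mm of the centre of their own plates, the glue bottle and pink decoy were left untouched, and I handed the job in at about 45 s; no verdict came back.

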